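# Rock the transport bung out of an arm-joint housing

## Task

One of the two arm-joint housings still has its grey transport bung in the bore. It grips too tightly to be pulled straight (the loose housing would come up with it), so rock the bung from side to side as you draw it out, keeping the housing standing where it is, neither lifted nor tipped. Then set the bung down gently, not dropped, in the black tray where the other bung already is, let go, and leave everything else as it is.

Things in the scene. Friction and masses are not known exactly. Their poses are not given: they have to be found in the camera images.
- housing: the arm-joint housing that still has its bung: white round casting standing loose on the bench, 1.8 to 2.3 kg. Foot flange 140 mm across, 12 mm high; body 116 mm across; 100 mm tall in all. A black connector block, 40 mm wide, stands out of its side at -x, to 75 mm from the axis, 47 to 77 mm above the bench. Origin at the centre of its underside, z up along the bore
- housing_mouth (a point): centre of the housing's flat top face, 100 mm above its origin, on the bore's axis; z up. The bore is 48 mm wide, 40 mm deep. 10 mm below the face a sprung rubber lip seal, 40 mm wide inside, grips the bung's plug all round
- bung: grey moulded transport bung stuck in that bore, 68 mm long, 120 g. Origin: centre of the plug's lower end, z along its axis. Plug 40 mm across, 26 mm long; then a flange 60 mm across, 6 mm thick; then an upright pull fin 14 mm thick (bung x), 44 mm long (bung y), 36 mm high. At the start the plug is 22 mm deep (origin 78 mm above the housing's) and the flange 4 mm clear of the face; any yaw
- bung_fin (a point): point on the bung's axis in the middle of its fin, 54 mm above the bung's origin, 14 mm below the fin's top, 22 mm above the flange's top; axes as the bung's: x across the 14 mm thickness, y along the 44 mm length
- bung_pivot (a point): point on the bung's axis 12 mm above its origin, level with the lip at the start. The bung tilts about the lip, up to 7 degrees to any side; the first degree only flexes it. A straight pull slips only at 34 to 43 N, more than the housing weighs; tilting takes 0.35 to 0.65 N m, and while the lip slides so, a pull of 5 to 10 N walks it up about 1 mm a swing. The lip lets go after 12 to 14 mm of rise
- tray: the black tray that stands between the two housings, with the other bung in it: 250 mm (its x) by 170 mm (its y), 28 mm high, walls and floor 7 mm thick, fixed. Origin at the centre of its underside on the bench; its inner floor is 7 mm above the bench.
- old_bung: the bung of the other housing, same shape and size as the bung, standing on its plug in the tray, in the half that is farther from the robot (60 to 80 mm from the tray's centre towards tray +x). Origin at the centre of its plug's lower end.
- open_housing: the second housing, alike in shape and size, its bore open, standing loose on the bench; origin at the centre of its underside
- screwdriver: screwdriver, 190 mm, lying on the bench near the robot; origin under its middle
- caliper: steel caliper, 190 mm, lying on the bench near the robot; origin at the middle of its beam's underside
- can: plain metal drink can, 66 mm across, 116 mm tall, standing beyond the tray; origin at the centre of its underside
Not all that is in view belongs to the job. What is shaped like the bung but purple is not meant.

How it is judged:
On the way, in this order (a step that is already met when the one before it is completed fails the run):
1. the bung is rocked over, 2 degrees or more, while it is still held in the bore (angle between bung's own z axis and vertical above 0.035 rad and z of bung in the frame of housing below 0.088 m), for 0.05 s.
2. the bung is drawn clear of the bore (z of bung in the frame of housing above 0.102 m), for 0.1 s.
At the end, for the whole second after the job is handed in: The bung rests on the floor of the tray, standing or lying, released and still; the other bung is still in the tray; the housing stands upright (1.7 degrees), and both housings are within 20 mm of where they stood (x of bung in the frame of tray between -0.12 and 0.12 m and y of bung in the frame of tray between -0.08 and 0.08 m and height (world z) of each of bung, old_bung below 0.05 m and height (world z) of bung_fin below 0.075 m and linear speed of bung below 0.02 m/s and x of old_bung in the frame of tray between -0.12 and 0.12 m and y of old_bung in the frame of tray between -0.08 and 0.08 m and distance of each of housing, open_housing from where it was at the start of the episode below 0.02 m and angle between housing's own z axis and vertical below 0.03 rad); the robot touches nothing.
It fails at once if the housing is lifted off the bench (its underside's centre 8 mm or more up) (height (world z) of housing above 0.008 m).
It fails at once if the housing is tipped by 7 degrees or more (angle between housing's own z axis and vertical above 0.12 rad).
It fails at once if the bung is dropped (moving faster than 0.7 m/s out of the fingers) (linear speed of bung above 0.7 m/s and contact force between the fingers and bung below 0.05 N).
It fails at once if the open housing, screwdriver, caliper or can is moved by 25 mm or more (distance of any of open_housing, screwdriver, caliper, can from where it was at the start of the episode above 0.025 m).
It also fails if it takes over 64 s, if anything falls off the work surface, if the arm or the gripper's body presses on something with over 40 N, if the wrist force passes 120 N, or if a joint passes its speed limit or range.

## Robot

A 7-joint arm with a two-finger parallel gripper is mounted at the origin on the work surface. World frame = base frame: x ahead of the robot, y to its left, z up, the work surface at z = 0. Lengths are in m, angles in rad, forces in N, time in s.
With the tool pointing down it reaches from about 0.425 to 0.875 m from the base axis. Payload 4.7 kg.
Tool frame: the origin (TCP) lies on the centre line of the jaws, within the pads' length; the fingertips stand 22 mm ahead of it and the grasp point (between the pads) lies 3 mm ahead of it (ctrl.tcp_to_tips is the z of the fingertips in the tool frame, in m); z points along the fingers, y is the direction in which the jaws open and shut (so a half turn about z gives the same grasp; the last joint's range is limited). The gripper opens to 87 mm and grips with 3 to 60 N. Pads are 19 mm wide; open, the fingers measure 117 mm over their backs; the gripper's body (75 mm by 190 mm) begins 51 mm behind the grasp point.
Start: joints at [-1.097, 0.321, -0.07, 1.45, 0.023, 1.371, -0.057], TCP at [0.288, 0.582, 0.245] pointing down, gripper open.
Joint ranges: [-2.86, 2.86], [-0.3, 2.09], [-1.38, 1.24], [0.06, 2.45], [-1.56, 4.7], [0.09, 2.05], [-2.69, 2.69]. Speed limits (rad/s): [2.57, 2.57, 3.14, 3.14, 3.14, 3.14, 3.14].

## Interface

Orientations are given as a rotation vector (axis times angle).
In Python, from bench import ctrl, cams gives the robot as it stands.
- The arm moves only by the tool move_arm, never from a script. Its argument "deltas" is a list of rows, each an object with "linear": the shift along the tool's x, y, z as a fraction of full scale, a list of three; "turn": the turn, a rotation vector about the tool's x, y, z as a fraction of full scale, a list of three; "claw": the closure, from 0 (fully open) to 1 (shut). In form: [{"linear": [tx, ty, tz], "turn": [wx, wy, wz], "claw": claw}, ...]. A call has 1 to 20 rows; each row shifts and turns the commanded pose from where the row before left it, along the tool's axes as they then stand; what a row does not reach is not made up. Full scale, the value 1, is 0.03 m for a shift and 4 degrees for a turn. A row lasts 1/12 s, in which the tool goes at most 41.7 mm and 7.16 degrees, less where a joint would pass 70% of its speed; a pose out of reach is approached as far as the arm can. A call with a number of a shift or a turn outside -1 to 1 is refused whole. A call with a gripper value outside its range is refused whole. The fingers move at their own pace and stop on an object; "grip_force" is the grip in N (left out, the last holds). Time passes only in rows, so rows that do not move let the fingers close. It gives the time, the measured TCP pose, the force and the opening at its end, in the units of the state.
- ctrl.get_state(): the state, without advancing time (a new reading comes with each control period).
- cams.get_image(name): name is "scene" or "top" or "wrist"; returns a dict with "image" (420x560x3 uint8, red, green, blue), "K" (3x3 intrinsics, pixels), "world_from_camera" (4x4, takes a point from camera to world coordinates); the wrist camera has in their place "tool_from_camera" (4x4, takes a point from camera to tool coordinates, whose origin is the TCP and whose axes are the flange's). Camera axes: x right, y down, z forward; pixel columns grow to the right and rows downward; lengths in m; the calibration is good to about 2 mm. A picture is of the moment at which its call begins: read the wrist's pose just before it. There is no depth.
- ctrl.close_job(): hands the job in, once; it reports no verdict.
The state is a dict: "time": time; "joint_positions": joint angles; "qd": joint speeds; "joint_torque": joint torques, N m; "position": TCP position; "tool_rot": TCP orientation; "ft_force": force on the tool from outside, world axes, zero at the start; "torque": the same for the moment, N m; "grip_width": opening from 0.0 (shut) to 1.0 (fully open).
Only numpy, scipy, OpenCV 4.12 (cv2) and the standard library are available. Lean on these libraries where they do the work, as an engineer would, in place of code of your own. Each camera call takes 0.05 s, during which the arm holds its last target. There are 200 camera calls.

## Working session

There is one attempt and no reset: what is moved stays moved. The work goes in short steps, Python scripts to look and compute and a tool call to move; the robot and the scene stay as the last step left them, time stands still between calls to the robot, and variables do not carry over. Pictures are saved under pics/ and viewed, about 8 in all and at most 12, crops included, and the job is handed in when it is done.

Besides the shell and the picture viewer there is one more tool, called after "Request:" as name(argument=value, ...), one argument or row to a line, values as JSON. move_arm: Moves the arm, as the interface text tells. Shift numbers are shares of 0.03 m and turn numbers shares of 4 degrees, none past 1 either way. Its arguments: {"type":"object","properties":{"deltas":{"type":"array"},"grip_force":{"type":"number"}},"required":["deltas"]}

```bash
ls; mkdir -p pics; python3 - <<'E'
from bench import ctrl, cams
import cv2, numpy as np, pickle
s=ctrl.get_state(); print(s, ctrl.tcp_to_tips)
d={}
for n in ("scene","top"):
    r=cams.get_image(n); d[n]=r
    cv2.imwrite(f"pics/{n}0.png",cv2.resize(r["image"][:,:,::-1],(784,588)))
    print(n,r["K"],r["world_from_camera"])
pickle.dump(d,open("im0.pkl","wb"))
E
```

```text
pics
{'time': 0.0, 'joint_positions': array([-1.09688419,  0.32182856, -0.07009202,  1.45165543,  0.02260593,
        1.37079128, -0.05689129]), 'qd': array([ 1.40518212e-03, -9.52168748e-04,  4.55859104e-04, -8.34635869e-05,
       -1.14394346e-04, -5.13886774e-04,  9.63143378e-04]), 'joint_torque': array([-4.04093162e-04, -4.91270363e+01, -4.04095352e-01, -3.12531531e+01,
       -6.38751592e-02,  4.35203151e-02,  1.67336348e-04]), 'position': array([0.2882745 , 0.58201841, 0.24346774]), 'tool_rot': array([-7.15777100e-01, -3.05862132e+00,  2.93060755e-03]), 'ft_force': array([ 0.19320733, -0.276823  ,  0.94415886]), 'torque': array([-0.00131113, -0.00505755, -0.00316922]), 'grip_width': 0.9987594234578525} 0.022
scene [[389.70056499   0.         283.99591544]
 [  0.         389.70056499 198.83050309]
 [  0.           0.           1.        ]] [[ 0.56844058  0.69390345 -0.44201053  1.03446102]
 [ 0.82253501 -0.46779997  0.32341823 -0.35835463]
 [ 0.01764852 -0.54741318 -0.83667637  0.95006299]
 [ 0.          0.          0.          1.        ]]
top [[384.39447088   0.         282.91414313]
 [  0.         384.39447088 209.95371266]
 [  0.           0.           1.        ]] [[-0.02259362 -0.99555882  0.09139015  0.47749244]
 [-0.99969723  0.02160687 -0.01177224 -0.0364254 ]
 [ 0.0097453  -0.09162846 -0.99574558  1.1446768 ]
 [ 0.          0.          0.          1.        ]]
```

View pics/scene0.png

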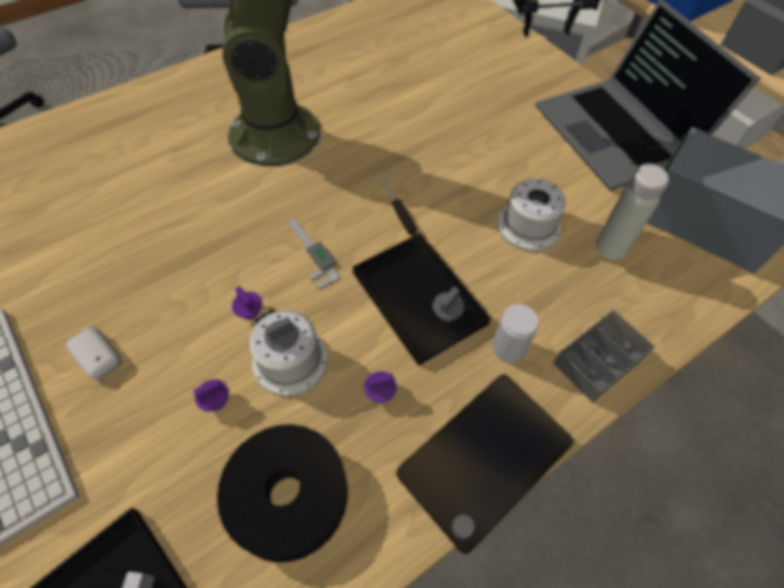

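View pics/top0.png

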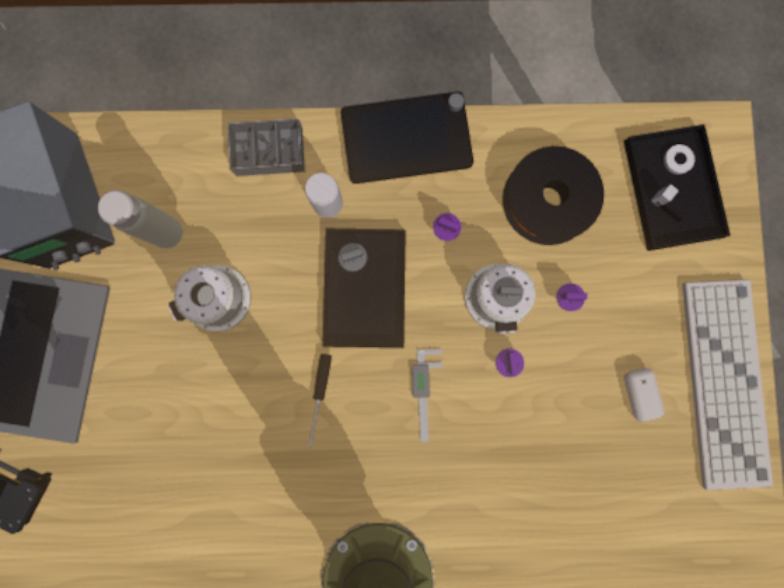

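Top view (784x588 scale): the grey bung sits in the housing at (508,290). The open housing is at (207,294), the tray at (365,288) with the old bung at (352,257). The purple look-alikes are at (447,227), (571,297) and (510,362). The grey part in the housing is the one meant, because it's grey and stands in a bore. I'll confirm with a crop and get rough positions.

```bash
cat > h.py <<'E'
import numpy as np, cv2
from scipy.spatial.transform import Rotation as R
def ray(r,uv,T=None):
    T=r["world_from_camera"] if T is None else T
    d=T[:3,:3]@np.linalg.inv(r["K"])@np.array([uv[0],uv[1],1.]); return T[:3,3],d
def onz(r,uv,z,T=None):
    o,d=ray(r,uv,T); return o+d*(z-o[2])/d[2]
def proj(r,p,T=None):
    T=r["world_from_camera"] if T is None else T
    c=T[:3,:3].T@(np.asarray(p)-T[:3,3]); q=r["K"]@c; return q[:2]/q[2]
E
python3 - <<'E'
from h import *; import pickle
d=pickle.load(open("im0.pkl","rb")); t=d["top"]; s=d["scene"]
a=t["image"][170:260,315:405]; b=s["image"][215:305,165:255]
f=lambda x:cv2.resize(x[:,:,::-1],(390,390),interpolation=cv2.INTER_CUBIC)
cv2.imwrite("pics/crop.png",np.hstack([f(a),f(b)]))
for n,u,z in [("finTop",(510/1.4,291/1.4),.146),("old",(352/1.4,257/1.4),.075),("trayc",(365/1.4,288/1.4),.028),("open",(204/1.4,294/1.4),.1),("can",(322/1.4,185/1.4),.116),("pA",(447/1.4,227/1.4),.06),("pB",(571/1.4,297/1.4),.06),("pC",(510/1.4,362/1.4),.06)]:
    print(n,onz(t,u,z).round(3))
for c in [(326,229),(405,230),(404,347),(323,346)]: print("tray",onz(t,np.array(c)/1.4,.028).round(3))
E
```

```text
finTop [ 0.57  -0.261  0.146]
old [0.652 0.038 0.075]
trayc [0.594 0.015 0.028]
open [0.581 0.324 0.1  ]
can [0.789 0.091 0.116]
pA [ 0.713 -0.157  0.06 ]
pB [ 0.563 -0.404  0.06 ]
pC [ 0.435 -0.275  0.06 ]
tray [0.72  0.095 0.028]
tray [ 0.715 -0.071  0.028]
tray [ 0.47  -0.063  0.028]
tray [0.475 0.104 0.028]
```

View pics/crop.png

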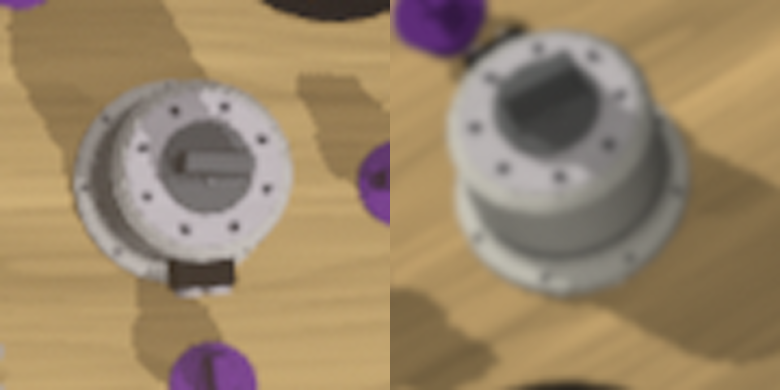

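The crop confirms it: the grey bung's flange and fin sit in the left housing, and the fin's length runs roughly along world y. I'll turn the tool so the jaws open along world x, then travel over.

Request:
move_arm(
  deltas=[
    {"linear":[0,0,0],"turn":[0,0,1],"claw":0},
    {"linear":[0,0,0],"turn":[0,0,1],"claw":0},
    {"linear":[0,0,0],"turn":[0,0,1],"claw":0},
    {"linear":[0,0,0],"turn":[0,0,1],"claw":0},
    {"linear":[0,0,0],"turn":[0,0,1],"claw":0},
    {"linear":[0,0,0],"turn":[0,0,1],"claw":0},
    {"linear":[0,0,0],"turn":[0,0,1],"claw":0},
    {"linear":[0,0,0],"turn":[0,0,1],"claw":0},
    {"linear":[0,0,0],"turn":[0,0,1],"claw":0},
    {"linear":[0,0,0],"turn":[0,0,1],"claw":0},
    {"linear":[0,0,0],"turn":[0,0,1],"claw":0},
    {"linear":[0,0,0],"turn":[0,0,1],"claw":0},
    {"linear":[0,0,0],"turn":[0,0,1],"claw":0},
    {"linear":[0,0,0],"turn":[0,0,1],"claw":0},
    {"linear":[0,0,0],"turn":[0,0,1],"claw":0},
    {"linear":[0,0,0],"turn":[0,0,0.9],"claw":0},
  ],
)

```text
time: 1.43
position: [0.2883, 0.5822, 0.2439]
tool_rot: [2.224, 2.218, -0.002]
ft_force: [-0.6, 0.4, 0.0]
grip_width: 1.001
```

Request:
move_arm(
  deltas=[
    {"linear":[-0.95,0.94,-0.2],"turn":[0,0,0],"claw":0},
    {"linear":[-0.95,0.94,-0.2],"turn":[0,0,0],"claw":0},
    {"linear":[-0.95,0.94,-0.2],"turn":[0,0,0],"claw":0},
    {"linear":[-0.95,0.94,-0.2],"turn":[0,0,0],"claw":0},
    {"linear":[-0.95,0.94,-0.2],"turn":[0,0,0],"claw":0},
    {"linear":[-0.95,0.94,-0.2],"turn":[0,0,0],"claw":0},
    {"linear":[-0.95,0.94,-0.2],"turn":[0,0,0],"claw":0},
    {"linear":[-0.95,0.94,-0.2],"turn":[0,0,0],"claw":0},
    {"linear":[-0.95,0.94,-0.2],"turn":[0,0,0],"claw":0},
    {"linear":[-0.95,0.94,-0.2],"turn":[0,0,0],"claw":0},
  ],
)

```text
time: 2.27
position: [0.5716, 0.2961, 0.3045]
tool_rot: [-2.22, -2.223, 0.001]
ft_force: [0.8, 0.9, -0.1]
grip_width: 1.001
```

Request:
move_arm(
  deltas=[
    {"linear":[-1,0,0],"turn":[0,0,0],"claw":0},
    {"linear":[-1,0,0],"turn":[0,0,0],"claw":0},
    {"linear":[-1,0,0],"turn":[0,0,0],"claw":0},
    {"linear":[-1,0,0],"turn":[0,0,0],"claw":0},
    {"linear":[-1,0,0],"turn":[0,0,0],"claw":0},
    {"linear":[-1,0,0],"turn":[0,0,0],"claw":0},
    {"linear":[-1,0,0],"turn":[0,0,0],"claw":0},
    {"linear":[-1,0,0],"turn":[0,0,0],"claw":0},
    {"linear":[-1,0,0],"turn":[0,0,0],"claw":0},
    {"linear":[-1,0,0],"turn":[0,0,0],"claw":0},
    {"linear":[-1,0,0],"turn":[0,0,0],"claw":0},
    {"linear":[-1,0,0],"turn":[0,0,0],"claw":0},
    {"linear":[-1,0,0],"turn":[0,0,0],"claw":0},
    {"linear":[-1,0,0],"turn":[0,0,0],"claw":0},
    {"linear":[-1,0,0],"turn":[0,0,0],"claw":0},
    {"linear":[-1,0,0],"turn":[0,0,0],"claw":0},
    {"linear":[-1,0,0],"turn":[0,0,0],"claw":0},
    {"linear":[-1,0,0],"turn":[0,0,0],"claw":0},
    {"linear":[0,0,0],"turn":[0,0,0],"claw":0},
    {"linear":[0,0,0],"turn":[0,0,0],"claw":0},
  ],
)

```text
time: 3.93
position: [0.5702, -0.2447, 0.304]
tool_rot: [-2.225, -2.217, 0.002]
ft_force: [-0.1, 1.1, -0.6]
grip_width: 0.998
```

```bash
python3 - <<'E'
from bench import ctrl, cams
from h import *; import pickle
s=ctrl.get_state(); r=cams.get_image("wrist"); pickle.dump((s,r),open("w1.pkl","wb"))
print(s["time"],s["position"].round(4),R.from_rotvec(s["tool_rot"]).as_matrix().round(3),s["joint_positions"].round(2))
print(r["tool_from_camera"].round(4),r["K"].round(1))
cv2.imwrite("pics/w1.png",r["image"][:,:,::-1])
E
```

```text
3.9333 [ 0.5702 -0.2447  0.304 ] [[ 0.004  1.    -0.001]
 [ 1.    -0.004 -0.001]
 [-0.001 -0.001 -1.   ]] [-0.15  0.27  0.64  1.46 -0.16  1.47  0.48]
[[ 7.000e-04 -9.562e-01 -2.929e-01  8.020e-02]
 [ 1.000e+00  6.000e-04  4.000e-04  5.000e-04]
 [-3.000e-04 -2.929e-01  9.562e-01 -1.404e-01]
 [ 0.000e+00  0.000e+00  0.000e+00  1.000e+00]] [[301.2   0.  282.3]
 [  0.  301.2 211.3]
 [  0.    0.    1. ]]
```

View pics/w1.png

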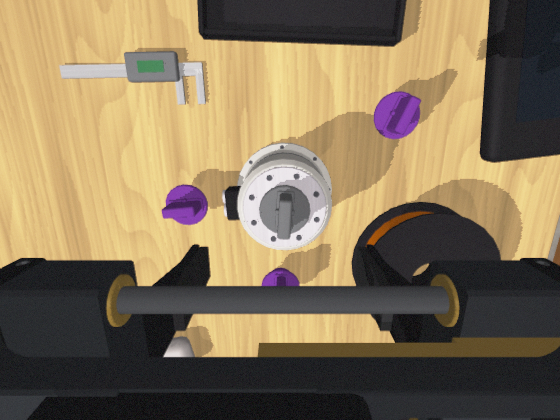

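Wrist view: the housing's top face is around (284,206), with the fin upright in the picture from (285,195) to (285,238). I'll measure the fin and the face.

```bash
python3 - <<'E'
from h import *; import pickle
s,r=pickle.load(open("w1.pkl","rb")); im=r["image"]
Tt=np.eye(4);Tt[:3,:3]=R.from_rotvec(s["tool_rot"]).as_matrix();Tt[:3,3]=s["position"]
T=Tt@r["tool_from_camera"]
g=cv2.cvtColor(im,cv2.COLOR_RGB2GRAY)
print(g[185:245:4,255:317:3])
# flange: mid-grey blob around fin
m=((g<165)).astype(np.uint8)
m[:,:257]=0;m[:,313:]=0;m[:178]=0;m[245:]=0
n,l,st,c=cv2.connectedComponentsWithStats(m)
k=l[205,272]; print(st[k],c[k])
w=((g>165)&(im.max(2).astype(int)-im.min(2)<25)).astype(np.uint8)
n,l,st,c=cv2.connectedComponentsWithStats(w); k=l[205,250]; print("white",st[k],c[k])
cv2.imwrite("pics/w1c.png",cv2.resize(im[160:260,230:340,::-1],None,fx=7,fy=5.9,interpolation=cv2.INTER_CUBIC) if 0 else cv2.resize(im[165:255,235:335,::-1],(600,540),interpolation=cv2.INTER_CUBIC))
E
```

```text
[[229 234 230 232 236 235 231 172 134 113  94 121 167 178 180 185 182 184
  187 184 183]
 [229 233 233 232 236 152 113 130 129 132 130  99  97  95  85 169 180 183
  184 187 183]
 [228 233 232 220 115 131 134 128 131  61  71  78  96  87  99  99 134 185
  186 181  71]
 [226 234 228 123 132 132 133 127 116  64  60  63  63  85  98  96  96 106
  184 182 161]
 [231 233 124 132 132 131 131 117 100 102  96  94  79  88  98  96  99  97
  185 181 181]
 [231 229 132 133 131 133 130 115 113 136 133 131  96  96  97  97  96  98
  115 183 182]
 [233 222 132 130 132 134 132  73 121 133 131 131  87  97  99  98 100  98
  108 182 180]
 [232 224 133 132 134 131 130 129 128 132 134 128  87  93  99 100  98  98
  108 183 234]
 [233 229 133 129 131 132 132 135 131 136 133 124  81  98  97  99  96 100
  169 234 155]
 [103 200 225 132 130 136 132 133 130 135 134 130  82  99  99 113 132 119
  196 233 131]
 [201 229 231 208 133 131 132 133 130 134 131 126  83 130 134 132 126 232
  234 232 235]
 [231 230 232 228 230 146 131 125 131 133 132 125 105 133 127 205 233 233
  231 232 234]
 [231 230 230 229 231 235 232 213 133 132 131 120 166 233 231 233 233 233
  233 232 212]
 [234 229 231 228 230 226  97 218 130 131 129 114 234 233  98  96 233 232
  229 228 193]
 [205 231 236 227 232 234 149 230 232 230 236 230 233 231 230 233 230 231
  203 203 205]]
[ 259  184   52   55 2051] [284.37932716 209.90346173]
white [ 238  143   94  107 4829] [281.52723131 196.36094429]
```

View pics/w1c.png

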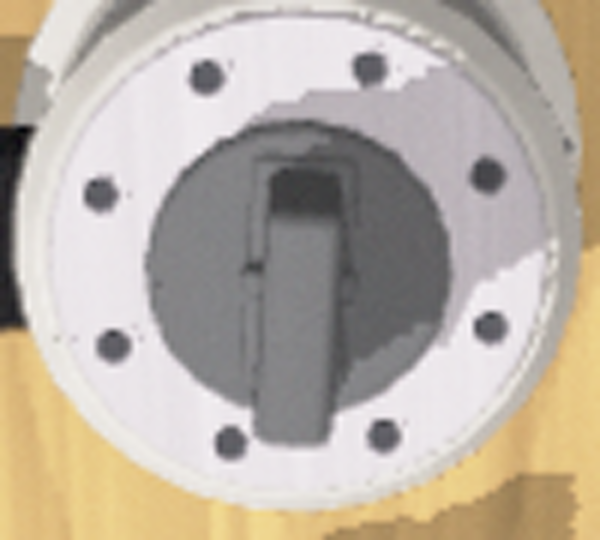

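```bash
python3 - <<'E'
from h import *; import pickle
s,r=pickle.load(open("w1.pkl","rb"))
Tt=np.eye(4);Tt[:3,:3]=R.from_rotvec(s["tool_rot"]).as_matrix();Tt[:3,3]=s["position"]
T=Tt@r["tool_from_camera"]
P=lambda c,z:onz(r,np.array(c)/6+[235,165],z,T)
H=np.array([P(c,.1) for c in [(205,77),(370,68),(487,174),(491,327),(384,436),(231,442),(113,345),(100,193)]])
print("housing",H.mean(0).round(4), np.linalg.norm(H-H.mean(0),axis=1).round(4))
F=np.array([P(c,.146) for c in [(268,215),(338,217),(330,443),(252,440)]])
print("fin corners",F.round(4)); a=F[:2].mean(0);b=F[2:].mean(0)
print("fin",F.mean(0).round(4),"len",np.linalg.norm(a-b),"dir deg",np.degrees(np.arctan2(*(a-b)[1::-1])), np.linalg.norm(F[0]-F[1]),np.linalg.norm(F[2]-F[3]))
# flange outline centre at z=.110 approx from the crop (left 148, right 450, top 120)
print("flange L/R",P((148,265),.108),P((450,265),.108),P((300,120),.108))
E
```

```text
housing [ 0.5732 -0.2667  0.1   ] [0.0411 0.0412 0.0411 0.0413 0.0414 0.041  0.0412 0.0413]
fin corners [[ 0.5679 -0.2448  0.146 ]
 [ 0.5799 -0.2452  0.146 ]
 [ 0.5787 -0.2868  0.146 ]
 [ 0.5648 -0.2862  0.146 ]]
fin [ 0.5728 -0.2657  0.146 ] len 0.04151400281443515 dir deg 87.0596916657472 0.011968351839920729 0.013866953796106264
flange L/R [ 0.5441338  -0.26503219  0.108     ] [ 0.60279892 -0.2651932   0.108     ] [ 0.57367639 -0.23641696  0.108     ]
```

Bung axis is at about (0.573, -0.2665), matching the bolt-circle centre to 1 mm, with the fin yawed -3° from y. I'll align and descend with the jaws open.

Request:
move_arm(
  deltas=[
    {"linear":[-0.36,0.05,0],"turn":[0,0,0.35],"claw":0},
    {"linear":[-0.36,0.05,0],"turn":[0,0,0.35],"claw":0},
    {"linear":[0,0,0.75],"turn":[0,0,0],"claw":0},
    {"linear":[0,0,0.75],"turn":[0,0,0],"claw":0},
    {"linear":[0,0,0.75],"turn":[0,0,0],"claw":0},
    {"linear":[0,0,0.75],"turn":[0,0,0],"claw":0},
    {"linear":[0,0,0.75],"turn":[0,0,0],"claw":0},
    {"linear":[0,0,0.75],"turn":[0,0,0],"claw":0},
    {"linear":[0,0,0.25],"turn":[0,0,0],"claw":0},
    {"linear":[0,0,0.25],"turn":[0,0,0],"claw":0},
    {"linear":[0,0,0.25],"turn":[0,0,0],"claw":0},
    {"linear":[0,0,0.2],"turn":[0,0,0],"claw":0},
    {"linear":[0,0,0],"turn":[0,0,0],"claw":0},
    {"linear":[0,0,0],"turn":[0,0,0],"claw":0},
  ],
)

```text
time: 5.15
position: [0.5744, -0.264, 0.1416]
tool_rot: [2.274, 2.167, 0.001]
ft_force: [-0.0, 0.0, 0.1]
grip_width: 0.999
```

```bash
python3 - <<'E'
from bench import ctrl, cams
from h import *; import pickle
s=ctrl.get_state(); r=cams.get_image("wrist"); pickle.dump((s,r),open("w2.pkl","wb"))
print(s["time"],s["position"].round(4),R.from_rotvec(s["tool_rot"]).as_matrix().round(3),s["ft_force"].round(1))
cv2.imwrite("pics/w2.png",r["image"][:,:,::-1])
E
```

```text
5.15 [ 0.5744 -0.264   0.1416] [[ 0.048  0.999  0.001]
 [ 0.999 -0.048 -0.   ]
 [-0.     0.001 -1.   ]] [-0.   0.   0.1]
```

View pics/w2.png

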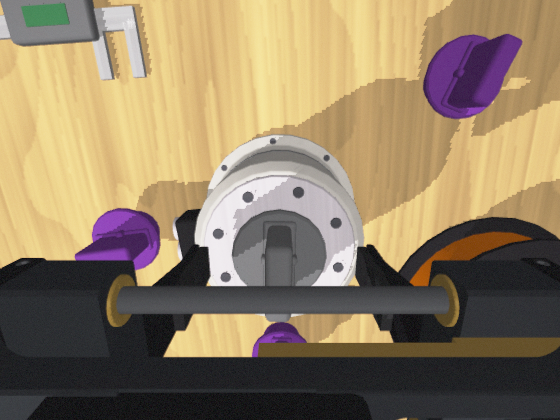

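Wrist view: the fin is upright between the jaws at columns 268–291, about 1.5 mm left of jaw centre. I'll make a small correction, then close.

Request:
move_arm(
  deltas=[
    {"linear":[-0.08,-0.05,0.07],"turn":[0,0,0],"claw":0},
    {"linear":[0,0,0],"turn":[0,0,0],"claw":0},
    {"linear":[0,0,0],"turn":[0,0,0],"claw":1},
    {"linear":[0,0,0],"turn":[0,0,0],"claw":1},
    {"linear":[0,0,0],"turn":[0,0,0],"claw":1},
    {"linear":[0,0,0],"turn":[0,0,0],"claw":1},
    {"linear":[0,0,0],"turn":[0,0,0],"claw":1},
    {"linear":[0,0,0],"turn":[0,0,0],"claw":1},
    {"linear":[0,0,0],"turn":[0,0,0],"claw":1},
    {"linear":[0,0,0],"turn":[0,0,0],"claw":1},
    {"linear":[0,0,0],"turn":[0,0,0],"claw":1},
    {"linear":[0,0,0],"turn":[0,0,0],"claw":1},
  ],
  grip_force=55,
)

```text
time: 6.2
position: [0.5724, -0.2662, 0.1389]
tool_rot: [-2.274, -2.168, -0.0]
ft_force: [0.6, 0.3, -0.3]
grip_width: 0.326
```

Request:
move_arm(
  deltas=[
    {"linear":[0,0,0],"turn":[0,0,0],"claw":1},
    {"linear":[0,0,0],"turn":[0,0,0],"claw":1},
    {"linear":[0,0,0],"turn":[0,0,0],"claw":1},
    {"linear":[0,0,0],"turn":[0,0,0],"claw":1},
    {"linear":[0,0,0],"turn":[0,0,0],"claw":1},
    {"linear":[0,0,0],"turn":[0,0,0],"claw":1},
    {"linear":[0,0,0],"turn":[0,0,0],"claw":1},
    {"linear":[0,0,0],"turn":[0,0,0],"claw":1},
  ],
)

```text
time: 6.87
position: [0.5723, -0.2662, 0.139]
tool_rot: [-2.274, -2.167, 0.0]
ft_force: [-1.3, -0.0, 0.5]
grip_width: 0.156
```

Gripped at 13.6 mm. Now the first tilt, 4° about the pivot with no pull.

Request:
move_arm(
  deltas=[
    {"linear":[0,0.057,0.001],"turn":[0.5,0,0],"claw":1},
    {"linear":[0,0.057,0.001],"turn":[0.5,0,0],"claw":1},
    {"linear":[0,0,0],"turn":[0,0,0],"claw":1},
  ],
)

```text
time: 7.12
position: [0.576, -0.2664, 0.1385]
tool_rot: [-2.234, -2.133, 0.079]
ft_force: [-1.5, 0.5, 1.3]
grip_width: 0.16
```

```bash
cat > st.py <<'E'
from bench import ctrl
from h import *
s=ctrl.get_state(); M=R.from_rotvec(s["tool_rot"]).as_matrix(); z=M[:,2]
print(s["time"],"pos",s["position"].round(4),"tilt x,y deg",np.degrees(z[:2]).round(2),"F",s["ft_force"].round(1),"T",s["torque"].round(2),"grip",round(s["grip_width"]*87,1))
print("axis at z=.09:",(s["position"]+z*(s["position"][2]-.09)/-z[2]).round(4))
E
python3 st.py
```

```text
7.1167 pos [ 0.576  -0.2664  0.1385] tilt x,y deg [-4.15  0.13] F [-1.5  0.5  1.3] T [-0.05  0.67 -0.05] grip 13.9
axis at z=.09: [ 0.5725 -0.2663  0.09  ]
```

Torque is 0.67 N m with little side force. Next, swings at ±4° with about 1 mm of pull each.

Request:
move_arm(
  deltas=[
    {"linear":[0,-0.057,-0.007],"turn":[-0.5,0,0],"claw":1},
    {"linear":[0,-0.057,-0.007],"turn":[-0.5,0,0],"claw":1},
    {"linear":[0,-0.057,-0.007],"turn":[-0.5,0,0],"claw":1},
    {"linear":[0,-0.057,-0.007],"turn":[-0.5,0,0],"claw":1},
    {"linear":[0,0.058,-0.007],"turn":[0.5,0,0],"claw":1},
    {"linear":[0,0.058,-0.007],"turn":[0.5,0,0],"claw":1},
    {"linear":[0,0.058,-0.007],"turn":[0.5,0,0],"claw":1},
    {"linear":[0,0.058,-0.007],"turn":[0.5,0,0],"claw":1},
  ],
)

```text
time: 7.78
position: [0.5744, -0.2665, 0.1391]
tool_rot: [-2.235, -2.129, 0.078]
ft_force: [-0.9, -0.9, -6.2]
grip_width: 0.16
```

```bash
python3 st.py; python3 - <<'E'
from bench import cams
from h import *
for n in ["scene"]:
    r=cams.get_image(n); cv2.imwrite("pics/s3.png",cv2.resize(r["image"][185:305,130:290,::-1],(800,600),interpolation=cv2.INTER_CUBIC))
E
```

```text
7.7833 pos [ 0.5744 -0.2665  0.1391] tilt x,y deg [-4.19  0.21] F [-0.9 -0.9 -6.2] T [-0.43  0.03 -0.01] grip 13.9
axis at z=.09: [ 0.5708 -0.2663  0.09  ]
```

View pics/s3.png

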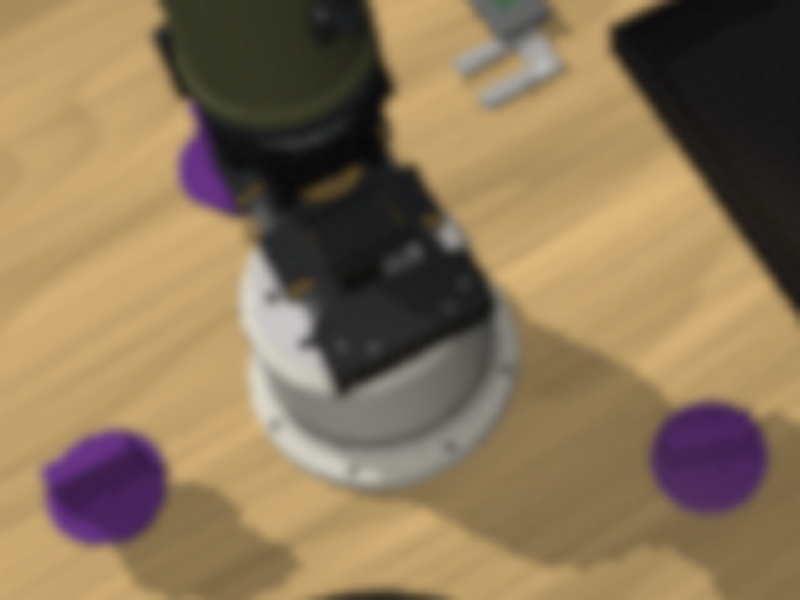

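Scene view: the gripper is on the fin and the housing stands upright where it was. The pull is about 6 N, so I'll keep rocking.

Request:
move_arm(
  deltas=[
    {"linear":[0,-0.058,-0.007],"turn":[-0.5,0,0],"claw":1},
    {"linear":[0,-0.058,-0.007],"turn":[-0.5,0,0],"claw":1},
    {"linear":[0,-0.058,-0.007],"turn":[-0.5,0,0],"claw":1},
    {"linear":[0,-0.058,-0.007],"turn":[-0.5,0,0],"claw":1},
    {"linear":[0,0.059,-0.007],"turn":[0.5,0,0],"claw":1},
    {"linear":[0,0.059,-0.007],"turn":[0.5,0,0],"claw":1},
    {"linear":[0,0.059,-0.007],"turn":[0.5,0,0],"claw":1},
    {"linear":[0,0.059,-0.007],"turn":[0.5,0,0],"claw":1},
    {"linear":[0,0,0],"turn":[0,0,0],"claw":1},
  ],
)

```text
time: 8.58
position: [0.5749, -0.2666, 0.1409]
tool_rot: [-2.234, -2.131, 0.08]
ft_force: [-3.1, -1.2, -5.1]
grip_width: 0.156
```

```bash
python3 st.py
```

```text
8.5833 pos [ 0.5749 -0.2666  0.1409] tilt x,y deg [-4.25  0.15] F [-3.1 -1.2 -5.1] T [-0.38  0.91  0.01] grip 13.6
axis at z=.09: [ 0.5711 -0.2665  0.09  ]
```

Request:
move_arm(
  deltas=[
    {"linear":[0,-0.06,-0.007],"turn":[-0.5,0,0],"claw":1},
    {"linear":[0,-0.06,-0.007],"turn":[-0.5,0,0],"claw":1},
    {"linear":[0,-0.06,-0.007],"turn":[-0.5,0,0],"claw":1},
    {"linear":[0,-0.06,-0.007],"turn":[-0.5,0,0],"claw":1},
    {"linear":[0,0.06,-0.007],"turn":[0.5,0,0],"claw":1},
    {"linear":[0,0.06,-0.007],"turn":[0.5,0,0],"claw":1},
    {"linear":[0,0.06,-0.007],"turn":[0.5,0,0],"claw":1},
    {"linear":[0,0.06,-0.007],"turn":[0.5,0,0],"claw":1},
    {"linear":[0,-0.061,-0.007],"turn":[-0.5,0,0],"claw":1},
    {"linear":[0,-0.061,-0.007],"turn":[-0.5,0,0],"claw":1},
    {"linear":[0,-0.061,-0.007],"turn":[-0.5,0,0],"claw":1},
    {"linear":[0,-0.061,-0.007],"turn":[-0.5,0,0],"claw":1},
    {"linear":[0,0,0],"turn":[0,0,0],"claw":1},
  ],
)

```text
time: 9.67
position: [0.5666, -0.2658, 0.1438]
tool_rot: [2.239, 2.13, 0.077]
ft_force: [0.1, -2.0, -12.9]
grip_width: 0.154
```

```bash
python3 st.py
```

```text
9.6667 pos [ 0.5666 -0.2658  0.1438] tilt x,y deg [ 4.04 -0.12] F [  0.1  -2.  -12.9] T [-0.77  0.2   0.01] grip 13.4
axis at z=.09: [ 0.5704 -0.2659  0.09  ]
```

Pull grew to 13 N, so I'll swing twice without adding any.

Request:
move_arm(
  deltas=[
    {"linear":[0,0.062,0.002],"turn":[0.5,0,0],"claw":1},
    {"linear":[0,0.062,0.002],"turn":[0.5,0,0],"claw":1},
    {"linear":[0,0.062,0.002],"turn":[0.5,0,0],"claw":1},
    {"linear":[0,0.062,0.002],"turn":[0.5,0,0],"claw":1},
    {"linear":[0,-0.062,0.001],"turn":[-0.5,0,0],"claw":1},
    {"linear":[0,-0.062,0.001],"turn":[-0.5,0,0],"claw":1},
    {"linear":[0,-0.062,0.001],"turn":[-0.5,0,0],"claw":1},
    {"linear":[0,-0.062,0.001],"turn":[-0.5,0,0],"claw":1},
    {"linear":[0,0,0],"turn":[0,0,0],"claw":1},
  ],
)

```text
time: 10.42
position: [0.567, -0.2658, 0.1447]
tool_rot: [2.239, 2.131, 0.076]
ft_force: [-2.0, -1.5, -7.8]
grip_width: 0.155
```

```bash
python3 st.py; python3 - <<'E'
from bench import cams
from h import *
r=cams.get_image("scene"); cv2.imwrite("pics/s4.png",cv2.resize(r["image"][185:305,130:290,::-1],(800,600),interpolation=cv2.INTER_CUBIC))
E
```

```text
10.4167 pos [ 0.567  -0.2658  0.1447] tilt x,y deg [ 3.98 -0.1 ] F [-2.  -1.5 -7.8] T [-0.52  0.67 -0.04] grip 13.5
axis at z=.09: [ 0.5708 -0.2659  0.09  ]
```

View pics/s4.png

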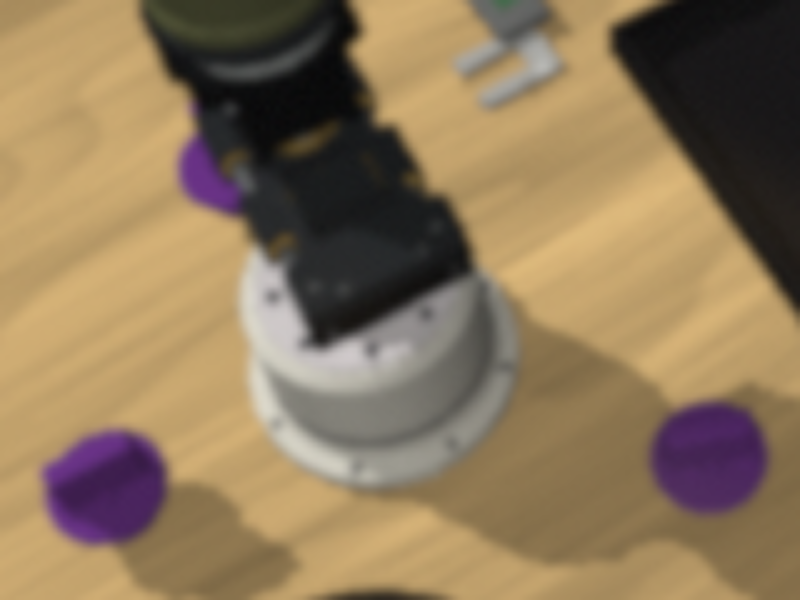

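Housing is still flat and in place. Carrying on with a milder pull.

Request:
move_arm(
  deltas=[
    {"linear":[0,0.063,-0.005],"turn":[0.5,0,0],"claw":1},
    {"linear":[0,0.063,-0.005],"turn":[0.5,0,0],"claw":1},
    {"linear":[0,0.063,-0.005],"turn":[0.5,0,0],"claw":1},
    {"linear":[0,0.063,-0.005],"turn":[0.5,0,0],"claw":1},
    {"linear":[0,-0.063,-0.005],"turn":[-0.5,0,0],"claw":1},
    {"linear":[0,-0.063,-0.005],"turn":[-0.5,0,0],"claw":1},
    {"linear":[0,-0.063,-0.005],"turn":[-0.5,0,0],"claw":1},
    {"linear":[0,-0.063,-0.005],"turn":[-0.5,0,0],"claw":1},
    {"linear":[0,0.064,-0.005],"turn":[0.5,0,0],"claw":1},
    {"linear":[0,0.064,-0.005],"turn":[0.5,0,0],"claw":1},
    {"linear":[0,0.064,-0.005],"turn":[0.5,0,0],"claw":1},
    {"linear":[0,0.064,-0.005],"turn":[0.5,0,0],"claw":1},
    {"linear":[0,-0.064,-0.005],"turn":[-0.5,0,0],"claw":1},
    {"linear":[0,-0.064,-0.005],"turn":[-0.5,0,0],"claw":1},
    {"linear":[0,-0.064,-0.005],"turn":[-0.5,0,0],"claw":1},
    {"linear":[0,-0.064,-0.005],"turn":[-0.5,0,0],"claw":1},
    {"linear":[0,0,0],"turn":[0,0,0],"claw":1},
  ],
)

```text
time: 11.88
position: [0.5678, -0.2654, 0.1475]
tool_rot: [2.239, 2.133, 0.075]
ft_force: [-1.3, -1.3, -11.0]
grip_width: 0.158
```

```bash
python3 st.py
```

```text
11.8833 pos [ 0.5678 -0.2654  0.1475] tilt x,y deg [ 3.94 -0.11] F [ -1.3  -1.3 -11. ] T [-0.44  0.41 -0.01] grip 13.8
axis at z=.09: [ 0.5718 -0.2655  0.09  ]
```

Request:
move_arm(
  deltas=[
    {"linear":[0,0.066,-0.004],"turn":[0.5,0,0],"claw":1},
    {"linear":[0,0.066,-0.004],"turn":[0.5,0,0],"claw":1},
    {"linear":[0,0.066,-0.004],"turn":[0.5,0,0],"claw":1},
    {"linear":[0,0.066,-0.004],"turn":[0.5,0,0],"claw":1},
    {"linear":[0,-0.067,-0.004],"turn":[-0.5,0,0],"claw":1},
    {"linear":[0,-0.067,-0.004],"turn":[-0.5,0,0],"claw":1},
    {"linear":[0,-0.067,-0.004],"turn":[-0.5,0,0],"claw":1},
    {"linear":[0,-0.067,-0.004],"turn":[-0.5,0,0],"claw":1},
    {"linear":[0,0.067,-0.004],"turn":[0.5,0,0],"claw":1},
    {"linear":[0,0.067,-0.004],"turn":[0.5,0,0],"claw":1},
    {"linear":[0,0.067,-0.004],"turn":[0.5,0,0],"claw":1},
    {"linear":[0,0.067,-0.004],"turn":[0.5,0,0],"claw":1},
    {"linear":[0,-0.068,-0.004],"turn":[-0.5,0,0],"claw":1},
    {"linear":[0,-0.068,-0.004],"turn":[-0.5,0,0],"claw":1},
    {"linear":[0,-0.068,-0.004],"turn":[-0.5,0,0],"claw":1},
    {"linear":[0,-0.068,-0.004],"turn":[-0.5,0,0],"claw":1},
    {"linear":[0,0,0],"turn":[0,0,0],"claw":1},
  ],
)

```text
time: 13.3
position: [0.5682, -0.2653, 0.1506]
tool_rot: [2.238, 2.133, 0.076]
ft_force: [-0.9, -0.8, -9.4]
grip_width: 0.152
```

```bash
python3 st.py
```

```text
13.3 pos [ 0.5682 -0.2653  0.1506] tilt x,y deg [ 3.98 -0.1 ] F [-0.9 -0.8 -9.4] T [-0.2   0.32  0.  ] grip 13.2
axis at z=.09: [ 0.5724 -0.2654  0.09  ]
```

Request:
move_arm(
  deltas=[
    {"linear":[0,0.069,-0.004],"turn":[0.5,0,0],"claw":1},
    {"linear":[0,0.069,-0.004],"turn":[0.5,0,0],"claw":1},
    {"linear":[0,0.069,-0.004],"turn":[0.5,0,0],"claw":1},
    {"linear":[0,0.069,-0.004],"turn":[0.5,0,0],"claw":1},
    {"linear":[0,-0.07,-0.004],"turn":[-0.5,0,0],"claw":1},
    {"linear":[0,-0.07,-0.004],"turn":[-0.5,0,0],"claw":1},
    {"linear":[0,-0.07,-0.004],"turn":[-0.5,0,0],"claw":1},
    {"linear":[0,-0.07,-0.004],"turn":[-0.5,0,0],"claw":1},
    {"linear":[0,0,0],"turn":[0,0,0],"claw":1},
  ],
)

```text
time: 14.05
position: [0.5693, -0.2669, 0.1547]
tool_rot: [2.236, 2.129, 0.078]
ft_force: [0.3, -0.6, -0.9]
grip_width: 0.158
```

```bash
python3 st.py
```

```text
14.05 pos [ 0.5693 -0.2669  0.1547] tilt x,y deg [ 4.19 -0.23] F [ 0.3 -0.6 -0.9] T [-0.09  0.19 -0.07] grip 13.8
axis at z=.09: [ 0.574  -0.2672  0.09  ]
```

The lip has let go (Fz -0.9 N, about the bung's weight). I'll straighten and lift slowly.

Request:
move_arm(
  deltas=[
    {"linear":[0,0.07,0],"turn":[0.5,0,0],"claw":1},
    {"linear":[0,0.07,0],"turn":[0.5,0,0],"claw":1},
    {"linear":[0,0,-0.1],"turn":[0,0,0],"claw":1},
    {"linear":[0,0,-0.1],"turn":[0,0,0],"claw":1},
    {"linear":[0,0,-0.1],"turn":[0,0,0],"claw":1},
    {"linear":[0,0,-0.1],"turn":[0,0,0],"claw":1},
    {"linear":[0,0,-0.15],"turn":[0,0,0],"claw":1},
    {"linear":[0,0,-0.15],"turn":[0,0,0],"claw":1},
    {"linear":[0,0,-0.2],"turn":[0,0,0],"claw":1},
    {"linear":[0,0,-0.3],"turn":[0,0,0],"claw":1},
    {"linear":[0,0,-0.4],"turn":[0,0,0],"claw":1},
    {"linear":[0,0,-0.4],"turn":[0,0,0],"claw":1},
    {"linear":[0,0,-0.4],"turn":[0,0,0],"claw":1},
    {"linear":[0,0,-0.3],"turn":[0,0,0],"claw":1},
    {"linear":[0,0,0],"turn":[0,0,0],"claw":1},
  ],
)

```text
time: 15.3
position: [0.5738, -0.267, 0.2365]
tool_rot: [2.271, 2.165, 0.004]
ft_force: [-0.3, 0.1, -0.8]
grip_width: 0.157
```

```bash
python3 st.py; python3 - <<'E'
from bench import cams
from h import *
r=cams.get_image("scene"); cv2.imwrite("pics/s5.png",cv2.resize(r["image"][120:330,130:410,::-1],(800,600),interpolation=cv2.INTER_CUBIC))
E
```

```text
15.3 pos [ 0.5738 -0.267   0.2365] tilt x,y deg [ 0.26 -0.08] F [-0.3  0.1 -0.8] T [-0.06  0.05  0.06] grip 13.6
axis at z=.09: [ 0.5745 -0.2672  0.09  ]
```

View pics/s5.png

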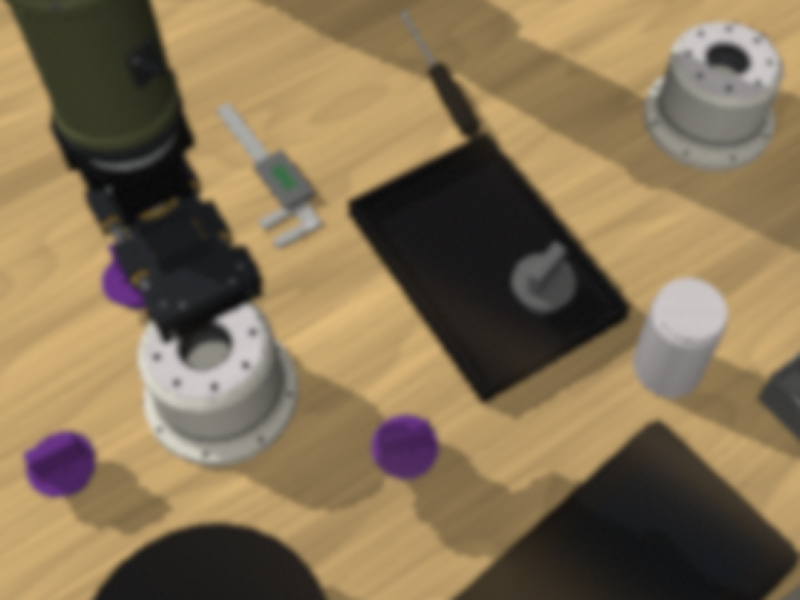

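The bore is empty, the bung hangs in the jaws and the housing stands where it was. Next I'll carry the bung over the free near half of the tray and descend to just above the floor.

Request:
move_arm(
  deltas=[
    {"linear":[0.4,-0.07,0],"turn":[0,0,0],"claw":1},
    {"linear":[0.7,-0.12,0],"turn":[0,0,0],"claw":1},
    {"linear":[0.8,-0.14,0],"turn":[0,0,0],"claw":1},
    {"linear":[0.8,-0.14,0],"turn":[0,0,0],"claw":1},
    {"linear":[0.8,-0.14,0],"turn":[0,0,0],"claw":1},
    {"linear":[0.8,-0.14,0],"turn":[0,0,0],"claw":1},
    {"linear":[0.8,-0.14,0],"turn":[0,0,0],"claw":1},
    {"linear":[0.8,-0.14,0],"turn":[0,0,0],"claw":1},
    {"linear":[0.8,-0.14,0],"turn":[0,0,0],"claw":1},
    {"linear":[0.8,-0.14,0],"turn":[0,0,0],"claw":1},
    {"linear":[0.8,-0.14,0],"turn":[0,0,0],"claw":1},
    {"linear":[0.7,-0.12,0],"turn":[0,0,0],"claw":1},
    {"linear":[0.4,-0.07,0],"turn":[0,0,0],"claw":1},
    {"linear":[0,0,0],"turn":[0,0,0],"claw":1},
  ],
)

```text
time: 16.52
position: [0.5359, 0.0221, 0.2325]
tool_rot: [-2.266, -2.173, 0.0]
ft_force: [0.1, 1.2, -1.1]
grip_width: 0.159
```

Request:
move_arm(
  deltas=[
    {"linear":[0,0,0.2],"turn":[0,0,0],"claw":1},
    {"linear":[0,0,0.4],"turn":[0,0,0],"claw":1},
    {"linear":[0,0,0.5],"turn":[0,0,0],"claw":1},
    {"linear":[0,0,0.5],"turn":[0,0,0],"claw":1},
    {"linear":[0,0,0.5],"turn":[0,0,0],"claw":1},
    {"linear":[0,0,0.5],"turn":[0,0,0],"claw":1},
    {"linear":[0,0,0.5],"turn":[0,0,0],"claw":1},
    {"linear":[0,0,0.5],"turn":[0,0,0],"claw":1},
    {"linear":[0,0,0.5],"turn":[0,0,0],"claw":1},
    {"linear":[0,0,0.4],"turn":[0,0,0],"claw":1},
    {"linear":[0,0,0.3],"turn":[0,0,0],"claw":1},
    {"linear":[0,0,0.2],"turn":[0,0,0],"claw":1},
    {"linear":[0,0,0.2],"turn":[0,0,0],"claw":1},
    {"linear":[0,0,0],"turn":[0,0,0],"claw":1},
    {"linear":[0,0,0],"turn":[0,0,0],"claw":1},
  ],
)

```text
time: 17.77
position: [0.5372, 0.0177, 0.0775]
tool_rot: [2.274, 2.167, 0.0]
ft_force: [0.9, -0.3, -1.0]
grip_width: 0.154
```

```bash
python3 st.py; python3 - <<'E'
from bench import cams
from h import *
r=cams.get_image("scene"); cv2.imwrite("pics/s6.png",cv2.resize(r["image"][120:330,130:410,::-1],(800,600),interpolation=cv2.INTER_CUBIC))
E
```

```text
17.7667 pos [0.5372 0.0177 0.0775] tilt x,y deg [ 0.02 -0.  ] F [ 0.9 -0.3 -1. ] T [-0.08  0.06  0.02] grip 13.4
axis at z=.09: [0.5372 0.0177 0.09  ]
```

View pics/s6.png

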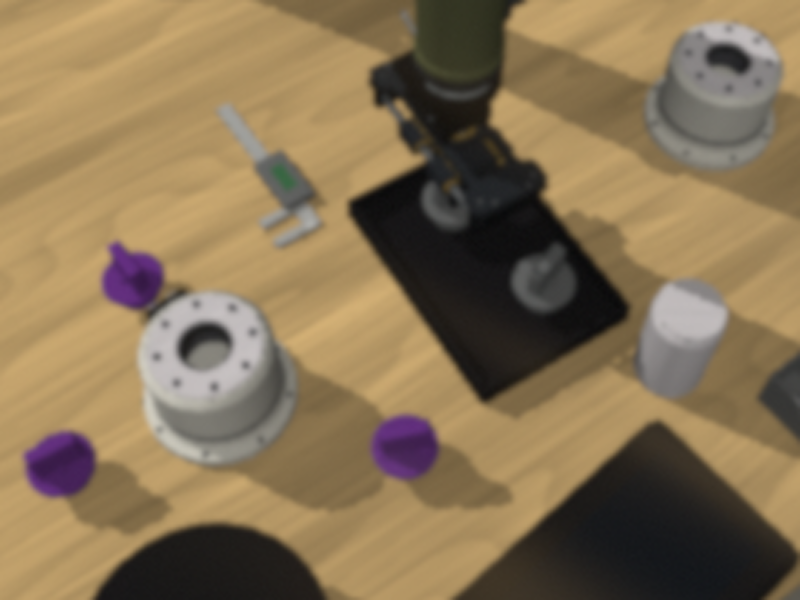

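The bung is inside the tray outline at crop (447,205), clear of the old bung at (545,282). I'll lower it gently until the force shows contact.

Request:
move_arm(
  deltas=[
    {"linear":[0,0,0.06],"turn":[0,0,0],"claw":1},
    {"linear":[0,0,0.06],"turn":[0,0,0],"claw":1},
    {"linear":[0,0,0.06],"turn":[0,0,0],"claw":1},
    {"linear":[0,0,0.04],"turn":[0,0,0],"claw":1},
    {"linear":[0,0,0.03],"turn":[0,0,0],"claw":1},
    {"linear":[0,0,0],"turn":[0,0,0],"claw":1},
    {"linear":[0,0,0],"turn":[0,0,0],"claw":1},
  ],
)

```text
time: 18.4
position: [0.537, 0.0178, 0.0698]
tool_rot: [-2.274, -2.168, 0.0]
ft_force: [-0.7, -0.3, -0.3]
grip_width: 0.154
```

Request:
move_arm(
  deltas=[
    {"linear":[0,0,0.03],"turn":[0,0,0],"claw":1},
    {"linear":[0,0,0.03],"turn":[0,0,0],"claw":1},
    {"linear":[0,0,0],"turn":[0,0,0],"claw":1},
    {"linear":[0,0,0],"turn":[0,0,0],"claw":1},
  ],
)

```text
time: 18.73
position: [0.537, 0.0178, 0.068]
tool_rot: [-2.274, -2.168, -0.0]
ft_force: [0.3, -0.0, -1.2]
grip_width: 0.158
```

Request:
move_arm(
  deltas=[
    {"linear":[0,0,0.025],"turn":[0,0,0],"claw":1},
    {"linear":[0,0,0.025],"turn":[0,0,0],"claw":1},
    {"linear":[0,0,0],"turn":[0,0,0],"claw":1},
    {"linear":[0,0,0],"turn":[0,0,0],"claw":1},
  ],
)

```text
time: 19.07
position: [0.5371, 0.0178, 0.0679]
tool_rot: [-2.274, -2.167, -0.001]
ft_force: [-4.2, -0.2, 10.1]
grip_width: 0.159
```

Contact at the predicted height. I'll ease off the press, open the jaws partly and rise straight.

Request:
move_arm(
  deltas=[
    {"linear":[0,0,-0.04],"turn":[0,0,0],"claw":1},
    {"linear":[0,0,0],"turn":[0,0,0],"claw":1},
    {"linear":[0,0,0],"turn":[0,0,0],"claw":0.4},
    {"linear":[0,0,0],"turn":[0,0,0],"claw":0.4},
    {"linear":[0,0,0],"turn":[0,0,0],"claw":0.4},
    {"linear":[0,0,0],"turn":[0,0,0],"claw":0.4},
    {"linear":[0,0,0],"turn":[0,0,0],"claw":0.4},
    {"linear":[0,0,0],"turn":[0,0,0],"claw":0.4},
    {"linear":[0,0,0],"turn":[0,0,0],"claw":0.4},
    {"linear":[0,0,0],"turn":[0,0,0],"claw":0.4},
    {"linear":[0,0,0],"turn":[0,0,0],"claw":0.4},
  ],
)

```text
time: 19.98
position: [0.537, 0.0179, 0.0678]
tool_rot: [-2.274, -2.168, -0.0]
ft_force: [-0.5, -0.3, 1.6]
grip_width: 0.592
```

Request:
move_arm(
  deltas=[
    {"linear":[0,0,-0.2],"turn":[0,0,0],"claw":0.4},
    {"linear":[0,0,-0.4],"turn":[0,0,0],"claw":0.4},
    {"linear":[0,0,-0.6],"turn":[0,0,0],"claw":0.4},
    {"linear":[0,0,-0.8],"turn":[0,0,0],"claw":0.4},
    {"linear":[0,0,-0.8],"turn":[0,0,0],"claw":0.4},
    {"linear":[0,0,-0.8],"turn":[0,0,0],"claw":0.4},
    {"linear":[0,0,-0.8],"turn":[0,0,0],"claw":0.4},
    {"linear":[0,0,-0.4],"turn":[0,0,0],"claw":0.4},
    {"linear":[0,0,0],"turn":[0,0,0],"claw":0.4},
    {"linear":[0,0,0],"turn":[0,0,0],"claw":0.4},
  ],
)

```text
time: 20.82
position: [0.5371, 0.0179, 0.2122]
tool_rot: [2.274, 2.167, 0.002]
ft_force: [-0.2, 0.5, -1.0]
grip_width: 0.603
```

```bash
python3 st.py; python3 - <<'E'
from bench import cams, ctrl
from h import *; import pickle
d=pickle.load(open("im0.pkl","rb"))
r=cams.get_image("scene"); cv2.imwrite("pics/s7.png",cv2.resize(r["image"][120:330,130:410,::-1],(800,600),interpolation=cv2.INTER_CUBIC))
# housing shift by template matching of patches (open housing; housing foot)
g=lambda x:cv2.cvtColor(x,cv2.COLOR_RGB2GRAY)
A,B=g(d["scene"]["image"]),g(r["image"])
for n,(x0,y0,x1,y1) in {"housing lower":(175,250,236,284),"open":(352,125,408,182),"can":(350,215,388,262),"caliper":(205,155,245,207),"driver":(268,122,300,170),"old":(305,200,340,232)}.items():
    m=cv2.matchTemplate(B[y0-10:y1+10,x0-10:x1+10],A[y0:y1,x0:x1],cv2.TM_CCOEFF_NORMED); _,v,_,l=cv2.minMaxLoc(m); print(n,l[0]-10,l[1]-10,round(v,3))
E
```

```text
20.8167 pos [0.5371 0.0179 0.2122] tilt x,y deg [0.07 0.03] F [-0.2  0.5 -1. ] T [-0.08  0.02  0.01] grip 52.5
axis at z=.09: [0.5373 0.018  0.09  ]
housing lower 0 0 0.944
open 1 1 0.645
can -1 1 0.593
caliper 0 0 1.0
driver 2 2 0.667
old 0 0 0.998
```

View pics/s7.png

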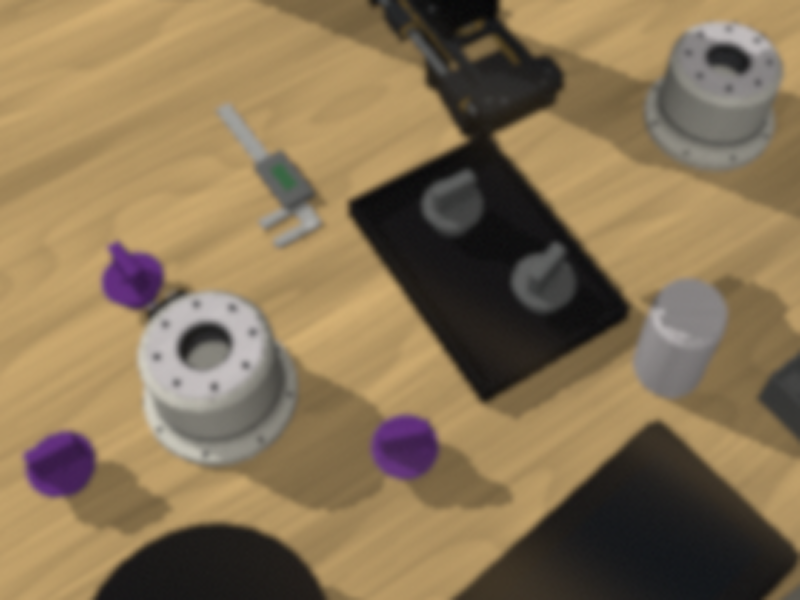

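The bung stands in the tray at crop (452,205) beside the old one. The housing is upright with an empty bore, and the arm is clear. Handing in.

```bash
python3 -c "
from bench import ctrl
print(ctrl.close_job())"
```

```text
the job is handed in; nothing more can be done
None
```

I rocked the grey bung out of the left housing and set it down standing in the near half of the black tray. The job was handed in at about 21 s, and the interface reports no verdict.

- **Drawing out:** I gripped the fin and swung the bung ±4° about the lip with an upward pull of mostly 5–11 N. One reading reached 13 N, so I eased off for two swings. The lip let go between about 12 and 16 mm of rise. After that the wrist force was about −0.9 N, roughly the bung's weight.
- **Setting down:** The bung touched the tray floor at the height I had predicted, pressing with about 10 N for a moment. I eased off about 1 mm before opening the jaws and rising straight up to 0.21 m.
- **Last checks:** The final picture shows both bungs standing in the tray, the housing upright with its bore empty, and the gripper clear of everything.
- **What matched the start:** Patches of the housing's foot, the caliper and the old bung matched the first image with 0 px shift.
- **What was weaker:** Matches for the open housing, can and screwdriver were poor (0.6–0.67, 1–2 px). I put that down to changed arm shadows and the arm partly hiding them. They look unmoved in the picture, but I could not confirm that by number.

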